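Lay out the soap and bath-ball filling board

ROBOT

A 6-joint arm with a two-finger parallel gripper is mounted at the origin on the work surface. World frame = base frame: x ahead of the robot, y to its left, z up, the work surface at z = 0. Lengths are in m, angles in rad, forces in N, time in s.
With the tool pointing down it reaches from about 0.225 to 0.875 m from the base axis. Payload 3.4 kg.
Tool frame: the origin (TCP) lies at the very end of the fingers, on their centre line; the grasp point (between the pads) lies 19 mm behind it (bot.hold_point_z is the distance from the TCP to the grasp point, in m); z points along the fingers, y is the direction in which the jaws open and shut (so a half turn about z gives the same grasp; the last joint's range is limited). The gripper opens to 85 mm and grips with 20 to 120 N. Pads are 22 mm wide; open, the fingers measure 114 mm over their backs; the gripper's body (76 mm by 85 mm) begins 54 mm behind the grasp point. The pads swing forward as they close: fully open they stand 13 mm farther back than shut.
Start: joints at [-1.396, 0.276, 1.505, -0, 1.361, -0.121], TCP at [0.168, -0.55, 0.231] pointing down, gripper open.
Joint ranges: [-2.89, 2.89], [-0.75, 2.08], [0.22, 2.7], [-1.18, 4.32], [0.11, 2.71], [-2.7, 2.7]. Speed limits (rad/s): [2.57, 2.57, 3.14, 3.14, 3.14, 3.14].

INTERFACE

Orientations are given as a 3x3 rotation matrix whose columns are the frame's x, y, z axes.
In Python, from plant import bot gives the robot as it stands. Calls block until the motion is done:
- bot.move_ptp(position, orientation): joint-space move of the TCP to a pose.
- bot.line_to(position, orientation=None, speed=0.15, force_limit=None): straight line of the TCP; orientation=None keeps the orientation; speed is the mean speed in m/s. With force_limit (N) it stops when the force on the tool has changed by that much, and returns True; else False.
- bot.set_joints(angles): joint-space move.
- bot.set_gripper(opening, f_grip=None): finger opening in m; f_grip is the grip in N (None keeps the last); returns when the fingers have stopped.
- bot.wait(seconds).
- bot.solve_ik(position, orientation): joint angles nearest the present ones, or None.
- bot.snapshot(name): name is "scene" or "top" or "wrist"; returns (picture, depth): 384x512x3 uint8, red, green, blue; 384x512 float32, m along the optical axis (not along the pixel's ray), 0 where there is no reading.
- bot.camera_model(name): a dict with "camera_matrix" (3x3 intrinsics, pixels), "R" (3x3) and "t" (3): a world point X has camera coordinates R X + t. Camera axes: x right, y down, z forward; pixel columns grow to the right and rows downward; lengths in m; the calibration is good to about 2 mm. A picture is of the moment at which its call begins: read the wrist's pose just before it. camera_model takes no time and is no camera call; for the wrist camera it gives the pose at the moment of the call.
A pose or a line that the arm cannot do raises bot.IKError and nothing moves.
- bot.close_job(): hands the job in, once; it reports no verdict.
Trained networks look in the newest picture that a camera, given by its name, has taken for a name from the list of things; names that differ only in an ending like _2 or _b are one class to them, and where a whole thing is asked for, a point or a joint stands for the part that bears it (a point fixed in the world has none). Each returns a list of dicts, best first, with "score" (0 to 1); they miss things now and then, are a little off and sometimes report something else, mostly with a low value. They report only what shows in the picture. A call takes as long as a camera call. They do not tell look-alikes from the thing itself.
- bot.recognise(camera, target): "xy" ([column, row] in pixels, amid what is visible of it).
- bot.tip_of(camera, target): "xy" ([column, row] in pixels: a listed point, or the origin of a listed thing).
Readings, each from a call of its own:
- bot.read_time(): time.
- bot.read_q(): joint angles.
- bot.read_dq(): joint speeds.
- bot.read_joint_torque(): joint torques, N m.
- bot.read_tcp_pos(): TCP position.
- bot.read_eef_rot(): TCP orientation.
- bot.read_contact_force(): force on the tool from outside, world axes, zero at the start.
- bot.read_wrist_torque(): the same for the moment, N m.
- bot.read_width(): finger opening in m.
Only numpy, scipy, OpenCV 4.12 (cv2) and the standard library are available. Lean on these libraries where they do the work, as an engineer would, in place of code of your own. Each camera call takes 0.05 s, during which the arm holds its last target.

TASK

Lay out the wooden board for the next batch: seat the round aluminium mould in the hole of the cork ring, stand the black jar in the middle of the scale's plate, and stand the small dropper bottle in the middle of the board, midway between the ring and the scale. Lay the brass-headed soap stamp in its wooden rest, brass head in the wide cradle and wooden tail in the narrow one, gripping it at its balance point just behind the head so that it stays level all the way. Leave everything released and standing still, never let the jar or the dropper bottle tip over, and do not disturb the big amber bottle or the clear tub.

Things in the scene. Friction and masses are not known exactly. Their poses are not given: they have to be found in the camera images.
- board: Fixed light plywood board, 140 (its x) by 370 (its y) by 12 mm thick. Origin: centre of its underside on the table; z up, long side along y. The cork ring and the scale are fixed on it, 130 mm either side of its centre along y; which is at which end varies. The middle of its top is free at the start.
- ring: Fixed cork ring lying on the board, outer diameter 100 mm, 22 mm high, with a round hole of diameter 44 mm right through. Origin: centre of its underside, on the board's top (its top is 22 mm above the origin), z up.
- scale: Fixed low kitchen scale on the board: grey square housing 110 x 110 mm with a round steel plate of diameter 92 mm on top. Origin: centre of its underside on the board's top, z up; the plate's flat top is 20 mm above the origin. The plate does not move.
- rest: Fixed brown wooden rest: base 8 thick, 78 wide (y), x -102 to +54. Two open-topped, open-ended U cradles, floors 22, wall tops 34 above the table: wide head cradle x +24 to +48, 54 between walls; narrow tail cradle x -98 to -68, 34 between walls; walls 9 thick. Origin: on the table; x towards the wide cradle, z up. A stamp laid right has its origin 22 above this one, x axes agreeing. Sizes in mm.
- mould: Loose open half-round aluminium mould, a small bowl 28 mm high, outer diameter 54 mm at the rim (51 at 15 mm up, 42 at 6 mm up), flat foot of diameter 26 mm, wall 2 mm, 60 g. Origin: centre of the underside of its foot, z up to the open mouth. Seated in the ring, its foot is about 14 mm above the ring's underside; the taper centres it.
- jar: Loose squat round black jar with an aluminium lid fixed on, diameter 46 mm (lid 48 mm from 30 mm up), 44 mm high, about 120 g. Origin: centre of its underside, z up.
- bottle: Loose small amber dropper bottle, body diameter 32 mm up to 44 mm high, then a black collar of diameter 21 mm and a rubber bulb, 79 mm high in all, about 70 g. Origin: centre of its underside, z up.
- stamp: Loose soap stamp lying along its x: brass head 36 wide, 36 high, x +15 to +43; round steel shaft, diameter 16, x -75 to +15, axis 18 above the underside; dark wooden tail block 20 wide, 36 high, x -90 to -75. About 0.36 kg. Origin: on its underside straight below its balance point (on the shaft 15 behind the head); x towards the head, z up. Sizes in mm.
- flask: Bystander, to be left alone: big amber bottle with white cap, diameter 68 mm, 142 mm high, standing on the table. Origin: centre of its underside.
- tub: Bystander, to be left alone: open clear plastic tub, rim diameter 90 mm, 85 mm high, standing on the table. Origin: centre of its underside.
Not all that is in view belongs to the job. Of the things that look like the stamp, the middle-sized one is meant. Leave any red look-alike of the mould alone.

How it is judged:
By the outcome, as a careful person would: the job done as asked, in the order asked, and still so for the second after the job is handed in, with the robot touching nothing.
It also fails if it takes over 115 s, if anything falls off the work surface, if the arm or the gripper's body presses on something with over 40 N, if the wrist force passes 120 N, or if a joint passes its speed limit or range.

## Working session

There is one attempt and no reset: what is moved stays moved. The work goes in short steps, each a Python script; the robot and the scene stay as the last script left them, time stands still between calls to the robot, and variables do not carry over. Pictures are saved under pics/ and viewed, and the job is handed in when it is done.

```bash
ls; mkdir -p pics
python3 - <<'E'
from plant import bot
import cv2,numpy as np
print(bot.read_time())
for n in ("scene","top"):
    p,d=bot.snapshot(n); cv2.imwrite(f"pics/{n}0.png",cv2.resize(p[:,:,::-1],(800,600),interpolation=cv2.INTER_CUBIC))
    np.savez(f"{n}0.npz",p=p,d=d,**bot.camera_model(n))
    m=bot.camera_model(n);print(n,m["camera_matrix"].round(1).tolist(),m["R"].round(3).tolist(),m["t"].round(3).tolist())
print(bot.read_time(),bot.hold_point_z)
E
```

```text
pics
0.0
scene [[390.1, 0.0, 258.3], [0.0, 390.1, 189.8], [0.0, 0.0, 1.0]] [[-0.231, 0.973, 0.009], [0.785, 0.192, -0.589], [-0.575, -0.129, -0.808]] [0.119, -0.364, 1.538]
top [[367.1, 0.0, 248.1], [0.0, 367.1, 191.9], [0.0, 0.0, 1.0]] [[-0.007, -1.0, -0.025], [-0.996, 0.009, -0.094], [0.094, 0.024, -0.995]] [0.014, 0.499, 1.162]
0.1 0.0187
```

View pics/scene0.png

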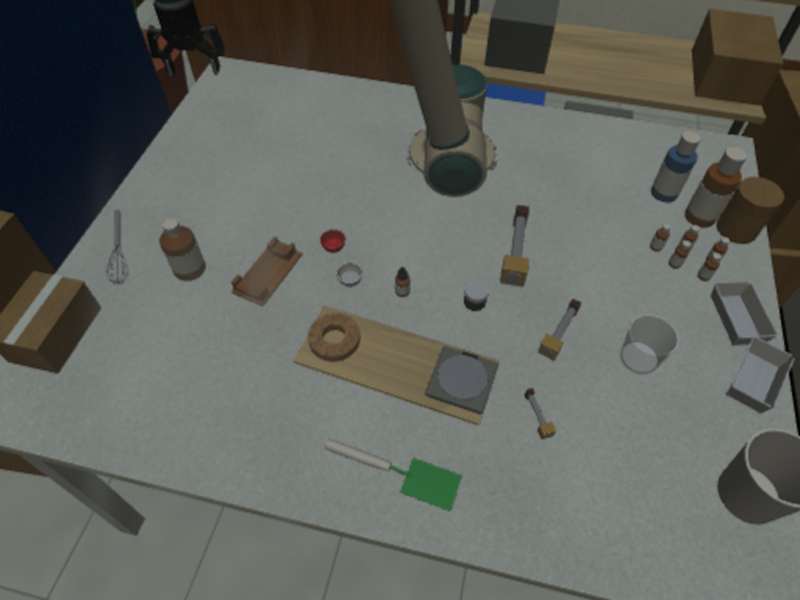

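View pics/top0.png

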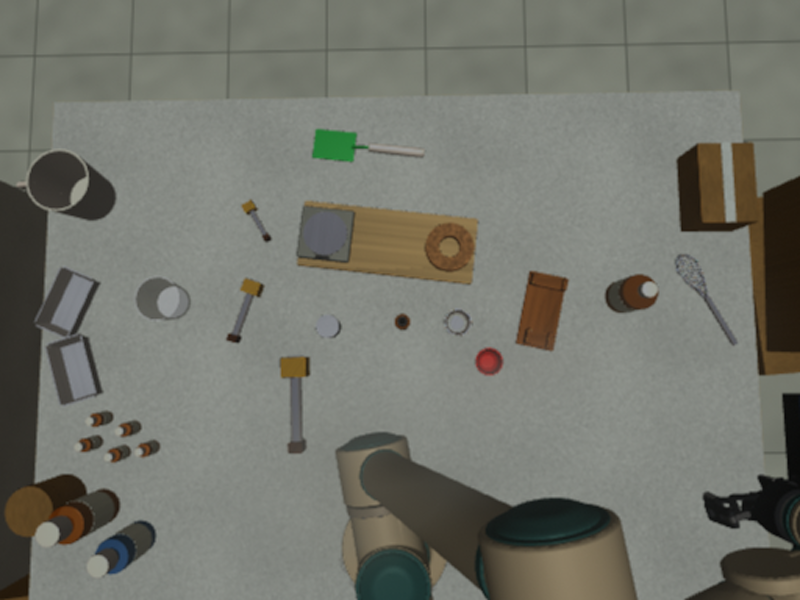

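The top view shows the aluminium mould at about (457,322), with a red look-alike at (489,361). The jar is at (327,326), the dropper bottle at (402,321) and the rest at (541,311). The ring is at (449,246) and the scale at (326,233).

There are three stamp-like things: large (295,400), middle (245,310) and small (257,222). I choose the middle one. The five small bottles at the left are too far away to be ours, and they have white caps.

```bash
cat > h.py <<'E'
import numpy as np,cv2
def cloud(f):
    z=np.load(f) if isinstance(f,str) else f
    d=z["d"];K=z["camera_matrix"];R=z["R"];t=z["t"]
    v,u=np.mgrid[:d.shape[0],:d.shape[1]]
    c=np.stack([(u-K[0,2])/K[0,0]*d,(v-K[1,2])/K[1,1]*d,d],-1)
    X=(c-t)@R
    X[d<=0]=np.nan
    return X
E
python3 - <<'E'
from h import *
import cv2
X=cloud("top0.npz");p=np.load("top0.npz")["p"]
s=512/800
for n,(a,b) in dict(mould=(457,322),red=(489,361),jar=(327,326),bottle=(402,321),rest=(541,311),ring=(449,230),scale=(326,233),board=(390,243),mid=(243,315),big=(295,400),small=(257,222),tab=(430,400),tab2=(250,150),flask=(650,289),tub=(170,300)).items():
    print(n,X[int(b*s),int(a*s)].round(4))
c=p[170:240,130:250,::-1]; cv2.imwrite("pics/crop_st.png",cv2.resize(p[115:300,130:230,::-1],None,fx=3,fy=3,interpolation=cv2.INTER_CUBIC))
E
```

```text
mould [ 0.4537 -0.1325  0.0031]
red [ 0.3721 -0.1955  0.0042]
jar [0.4474 0.1341 0.0421]
bottle [ 0.4535 -0.0183  0.0786]
rest [ 0.4745 -0.3067  0.0104]
ring [ 0.6426 -0.1169  0.0355]
scale [0.6405 0.1396 0.0294]
board [0.6223 0.0064 0.0128]
mid [0.4723 0.3111 0.0276]
big [0.2966 0.2013 0.034 ]
small [0.6679 0.2867 0.0197]
tab [ 0.2925 -0.075   0.0009]
tab2 [0.8302 0.3065 0.0044]
flask [ 0.5068 -0.4781  0.1384]
tub [0.5049 0.4732 0.0084]
```

View pics/crop_st.png

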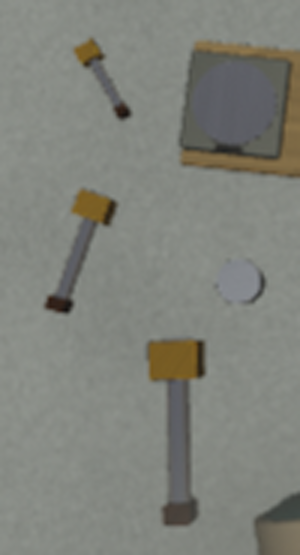

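Run:
```python
from plant import bot
from h import *
m=bot.camera_model("wrist");P=bot.read_tcp_pos();Re=bot.read_eef_rot()
print(m["camera_matrix"].round(1).tolist())
print("cam pos in tool",(Re.T@(-m["R"].T@m["t"]-P)).round(4),"cam axes in tool",(Re.T@m["R"].T).round(3).tolist());print(np.round(Re,3).tolist())
R=np.array([[1,0,0],[0,-1,0],[0,0,-1.]])
for R in (np.array([[1,0,0],[0,-1,0],[0,0,-1.]]),np.array([[0,1,0],[1,0,0],[0,0,-1.]]),np.array([[0,-1,0],[-1,0,0],[0,0,-1.]]),np.array([[-1,0,0],[0,1,0],[0,0,-1.]])):
    for p in ([.45,-.13,.3],[.47,.31,.3],[.47,-.3,.3]):
        q=bot.solve_ik(p,R);print(p,R[0].tolist(),None if q is None else np.round(q,2).tolist())
print(bot.read_time())
```

```text
[[283.7, 0.0, 256.9], [0.0, 283.7, 189.7], [0.0, 0.0, 1.0]]
cam pos in tool [ 0.0793  0.0002 -0.1425] cam axes in tool [[-0.001, -0.952, -0.307], [1.0, -0.001, -0.001], [0.0, -0.307, 0.952]]
[[0.957, 0.291, -0.0], [0.291, -0.957, 0.002], [0.0, -0.002, -1.0]]
[0.45, -0.13, 0.3] [1.0, 0.0, 0.0] [-0.43, 0.08, 1.59, -0.0, 1.48, 1.14]
[0.47, 0.31, 0.3] [1.0, 0.0, 0.0] [0.46, 0.23, 1.4, -0.0, 1.51, 2.03]
[0.47, -0.3, 0.3] [1.0, 0.0, 0.0] [-0.69, 0.22, 1.42, -0.0, 1.51, 0.88]
[0.45, -0.13, 0.3] [0.0, 1.0, 0.0] [-0.43, 0.08, 1.59, -0.0, 1.48, -0.43]
[0.47, 0.31, 0.3] [0.0, 1.0, 0.0] [0.46, 0.23, 1.4, -0.0, 1.51, 0.46]
[0.47, -0.3, 0.3] [0.0, 1.0, 0.0] [-0.69, 0.22, 1.42, -0.0, 1.51, -0.69]
[0.45, -0.13, 0.3] [0.0, -1.0, 0.0] None
[0.47, 0.31, 0.3] [0.0, -1.0, 0.0] [0.46, 0.23, 1.4, -0.0, 1.51, -2.68]
[0.47, -0.3, 0.3] [0.0, -1.0, 0.0] [-0.69, 0.22, 1.42, -0.0, 1.51, 2.45]
[0.45, -0.13, 0.3] [-1.0, 0.0, 0.0] [-0.43, 0.08, 1.59, -0.0, 1.48, -2.0]
[0.47, 0.31, 0.3] [-1.0, 0.0, 0.0] [0.46, 0.23, 1.4, -0.0, 1.51, -1.11]
[0.47, -0.3, 0.3] [-1.0, 0.0, 0.0] [-0.69, 0.22, 1.42, -0.0, 1.51, -2.26]
0.1
```

Run:
```python
from plant import bot
from h import *
R=np.array([[1,0,0],[0,-1,0],[0,0,-1.]])
for i,p in enumerate(([.53,-.17,.22],[.53,.2,.22])):
    bot.move_ptp(p,R); m=bot.camera_model("wrist");im,d=bot.snapshot("wrist")
    np.savez(f"w{i}.npz",p=im,d=d,**m); cv2.imwrite(f"pics/w{i}.png",cv2.resize(im[:,:,::-1],(800,600),interpolation=cv2.INTER_CUBIC))
    print(bot.read_time())
```

```text
2.05
3.4833
```

View pics/w0.png

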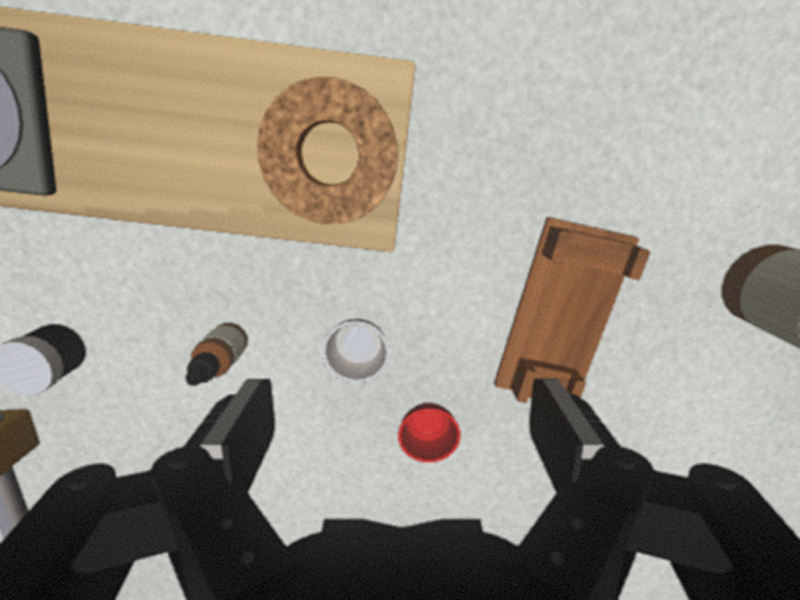

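View pics/w1.png

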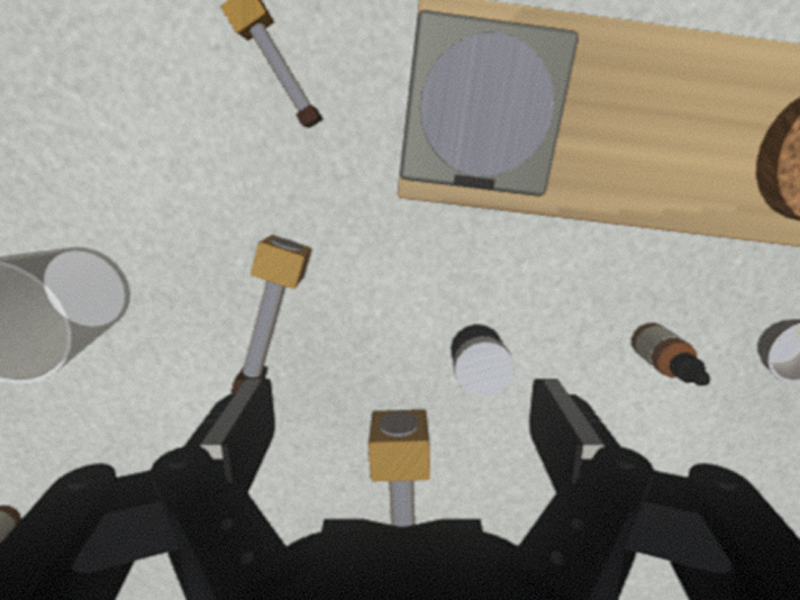

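The first wrist view shows the ring at (328,152), the upright open mould at (356,349), the red bowl at (429,433), the dropper at (217,355) and the rest at (575,310), with its wide cradle up at (600,245). The second shows the scale at (490,103), the middle stamp with its head at (281,260) and tail at (245,383), the jar at (483,360), the small stamp at (270,60) and the large stamp at (400,445). Next I measure positions from the depth clouds.

```bash
cat >> h.py <<'E'
from scipy.optimize import least_squares
def circ(P,r=None):
    c0=np.median(P,0)
    if r is None:
        s=least_squares(lambda a:np.hypot(P[:,0]-a[0],P[:,1]-a[1])-a[2],[*c0,.03],loss="soft_l1",f_scale=.001)
    else:
        s=least_squares(lambda a:np.hypot(P[:,0]-a[0],P[:,1]-a[1])-r,c0,loss="soft_l1",f_scale=.001)
    return s.x.round(4), np.sqrt(np.mean(s.fun**2)).round(4)
def near(X,c,r,z0,z1):
    m=(np.hypot(X[...,0]-c[0],X[...,1]-c[1])<r)&(X[...,2]>z0)&(X[...,2]<z1)
    return m
E
python3 - <<'E'
from h import *
XS={n:cloud(n+".npz") for n in("w0","w1","top0")}
def cen(m,X): # centroid & min enclosing circle & rect of points
    P=X[m][:,:2].astype(np.float32)
    if len(P)<8: return len(P)
    h=cv2.convexHull(P*1000)
    (c,r)=cv2.minEnclosingCircle(P*1000)
    mid=(P.max(0)+P.min(0))/2
    return len(P),"circ",np.round(c,1).tolist(),round(r,1),"med z",np.nanmedian(X[m][:,2]).round(4),"bbmid",(mid*1000).round(1).tolist(),"cen",(P.mean(0)*1000).round(1).tolist()
for n,X in XS.items():
    print(n,"table z",np.nanmedian(X[...,2][np.abs(X[...,2])<.008]).round(4), "board",np.nanmedian(X[...,2][near(X,(.62,.006),.04,.005,.02)]).round(4))
    print(" mould rim",cen(near(X,(.4537,-.1325),.04,.018,.035),X), )
    print(" mould rim top",cen(near(X,(.4537,-.1325),.04,.024,.035),X), )
    print(" jar top",cen(near(X,(.4474,.1341),.04,.039,.05),X))
    print(" bottle bulb",cen(near(X,(.4535,-.0183),.05,.07,.085),X), "body sh",cen(near(X,(.4535,-.0183),.05,.040,.048),X))
    m=near(X,(.62,-.125),.06,.028,.042);print(" ring",cen(m,X))
    m=near(X,(.64,.135),.07,.026,.04);print(" scale",cen(m,X))
E
```

```text
w0 table z -0.0001 board 0.0118
 mould rim (506, 'circ', [453.4, -132.3], 28.0, 'med z', np.float64(0.0274), 'bbmid', [453.3999938964844, -132.0], 'cen', [448.79998779296875, -130.6999969482422])
 mould rim top (364, 'circ', [453.4, -132.3], 28.0, 'med z', np.float64(0.0279), 'bbmid', [453.3999938964844, -132.0], 'cen', [451.0, -131.3000030517578])
 jar top (1027, 'circ', [447.3, 133.7], 25.0, 'med z', np.float64(0.0438), 'bbmid', [446.79998779296875, 131.10000610351562], 'cen', [447.70001220703125, 129.39999389648438])
 bottle bulb (100, 'circ', [454.9, -18.9], 6.0, 'med z', np.float64(0.0761), 'bbmid', [455.0, -19.100000381469727], 'cen', [456.20001220703125, -20.100000381469727]) body sh (224, 'circ', [455.4, -19.0], 15.7, 'med z', np.float64(0.0454), 'bbmid', [455.5, -19.5], 'cen', [460.3999938964844, -23.899999618530273])
 ring (5336, 'circ', [609.5, -117.7], 49.7, 'med z', np.float64(0.0338), 'bbmid', [609.7000122070312, -117.5], 'cen', [612.2000122070312, -118.19999694824219])
 scale (2324, 'circ', [636.3, 104.6], 55.5, 'med z', np.float64(0.0281), 'bbmid', [635.2000122070312,
[... 1695 characters left out ...]
9389648438], 'cen', [447.79998779296875, 131.5])
 bottle bulb (12, 'circ', [455.2, -20.0], 4.9, 'med z', np.float64(0.0777), 'bbmid', [455.20001220703125, -19.899999618530273], 'cen', [455.1000061035156, -19.899999618530273]) body sh (34, 'circ', [455.6, -19.9], 15.6, 'med z', np.float64(0.0451), 'bbmid', [455.5, -19.899999618530273], 'cen', [454.79998779296875, -21.200000762939453])
 ring (592, 'circ', [610.7, -119.4], 49.8, 'med z', np.float64(0.0343), 'bbmid', [610.5999755859375, -119.69999694824219], 'cen', [610.2999877929688, -119.0999984741211])
 scale (993, 'circ', [638.9, 136.8], 69.4, 'med z', np.float64(0.031), 'bbmid', [640.9000244140625, 138.0], 'cen', [640.0, 137.8000030517578])
```

Run:
```python
from h import *
XS={n:cloud(n+".npz") for n in("w0","w1","top0")}
def rect(P):
    c,s,a=cv2.minAreaRect((P[:,:2]*1000).astype(np.float32)); return np.round(c,1).tolist(),np.round(s,1).tolist(),round(a,1)
for n in("w1","top0"):
    X=XS[n]
    z=X[...,2]
    m=near(X,(.64,.1385),.06,.0303,.036).astype(np.uint8); m=cv2.morphologyEx(m,cv2.MORPH_OPEN,np.ones((3,3)))>0
    P=X[m][:,:2]; print(n,"plate",m.sum(),np.round(cv2.minEnclosingCircle((P*1000).astype(np.float32))[0],1),round(cv2.minEnclosingCircle((P*1000).astype(np.float32))[1],1))
    m=near(X,(.64,.1385),.09,.022,.04).astype(np.uint8); m=cv2.morphologyEx(m,cv2.MORPH_OPEN,np.ones((3,3)))>0
    print(" housing",rect(X[m]))
    m=near(X,(.6255,.01),.21,.006,.05).astype(np.uint8);m=cv2.morphologyEx(m,cv2.MORPH_OPEN,np.ones((3,3)))>0
    m=m&(X[...,0]>.5)
    print(" board all",rect(X[m]))
    m=near(X,(.49,.31),.12,.030,.045)
    k,l,st,ce=cv2.connectedComponentsWithStats(m.astype(np.uint8))
    for i in range(1,k):
        if st[i,4]>5: 
            P=X[l==i];print("  stamp comp",st[i,4],rect(P),"cen",P.mean(0).round(4),"zmed",np.median(P[:,2]).round(4))
    m=near(X,(.49,.31),.12,.02,.0285); P=X[m]; print("  shaft",len(P),rect(P))
for n in("w0","top0"):
    X=XS[n]
    m=near(X,(.4745,-.3067),.12,.004,.05).astype(np.uint8);m=cv2.morphologyEx(m,cv2.MORPH_OPEN,np.ones((3,3)))>0
    print(n,"rest all",rect(X[m]))
    m=near(X,(.4745,-.3067),.12,.029,.05); k,l,st,ce=cv2.connectedComponentsWithStats(m.astype(np.uint8))
    for i in range(1,k):
        if st[i,4]>5: P=X[l==i];print("  walls",st[i,4],rect(P),"cen",P.mean(0).round(4),np.median(P[:,2]).round(4))
    m=near(X,(.4745,-.3067),.12,.018,.026).astype(np.uint8); k,l,st,ce=cv2.connectedComponentsWithStats(m)
    for i in range(1,k):
        if st[i,4]>20: P=X[l==i];print("  floors",st[i,4],rect(P),"cen",P.mean(0).round(4),np.median(P[:,2]).round(4))
im=np.load("w0.npz")["p"][:,:,::-1]; cv2.imwrite("pics/rest.png",cv2.resize(im[125:265,300:430],None,fx=4,fy=4,interpolation=cv2.INTER_CUBIC))
```

```text
w1 plate 5872 [640.3 140.5] 45.8
 housing ([640.4, 140.5], [110.1, 110.2], 83.1)
 board all ([627.4, 33.1], [326.4, 140.3], 83.1)
  stamp comp 728 ([530.0, 294.2], [36.0, 30.0], 71.5) cen [0.5304 0.2937 0.0355] zmed 0.0357
  stamp comp 115 ([498.0, 427.9], [2.6, 23.7], 85.6) cen [0.499  0.4282 0.0384] zmed 0.0387
  stamp comp 61 ([426.6, 337.1], [8.1, 15.0], 65.8) cen [0.4286 0.3365 0.0352] zmed 0.0356
  shaft 873 ([508.4, 355.4], [130.6, 122.5], 65.0)
top0 plate 151 [642.7 139.1] 46.4
 housing ([641.5, 139.1], [109.9, 110.3], 83.0)
 board all ([694.3, 2.0], [369.7, 277.8], 83.1)
  stamp comp 96 ([531.3, 293.0], [36.3, 27.7], 71.1) cen [0.5304 0.2924 0.0357] zmed 0.0358
  stamp comp 9 ([499.6, 426.8], [22.3, 1.9], 2.2) cen [0.5002 0.4269 0.0383] zmed 0.0401
  stamp comp 32 ([425.9, 330.5], [18.7, 19.4], 9.7) cen [0.4262 0.329  0.0363] zmed 0.0362
  shaft 134 ([504.7, 357.0], [134.3, 131.3], 65.8)
w0 rest all ([477.6, -307.7], [78.7, 154.8], 77.4)
  walls 183 ([542.4, -289.9], [9.7, 24.0], 76.1) cen [ 0.5429 -0.2894  0.0332] 0.0336
  walls 187 ([528.7, -351.4], [10.1, 24.2], 76.6) cen
[... 332 characters left out ...]
2], 77.5) cen [ 0.5351 -0.3243  0.0219] 0.0219
  floors 273 ([420.1, -294.9], [52.6, 29.8], 77.9) cen [ 0.4291 -0.2945  0.0218] 0.022
top0 rest all ([477.3, -311.3], [83.1, 155.5], 77.4)
  walls 23 ([542.7, -290.7], [9.1, 22.8], 75.2) cen [ 0.5425 -0.2908  0.0339] 0.0341
  walls 23 ([529.6, -352.9], [9.7, 20.4], 81.3) cen [ 0.5298 -0.3523  0.0333] 0.0334
  walls 28 ([425.3, -276.1], [9.4, 26.2], 83.9) cen [ 0.4255 -0.2755  0.0341] 0.034
  walls 28 ([415.4, -317.2], [8.8, 26.6], 79.8) cen [ 0.4155 -0.3167  0.0343] 0.0338
  floors 113 ([536.0, -325.6], [55.2, 24.5], 77.2) cen [ 0.5358 -0.3249  0.0221] 0.0223
  floors 82 ([420.3, -296.7], [35.8, 29.7], 77.6) cen [ 0.4193 -0.2986  0.0222] 0.0224
```

View pics/rest.png

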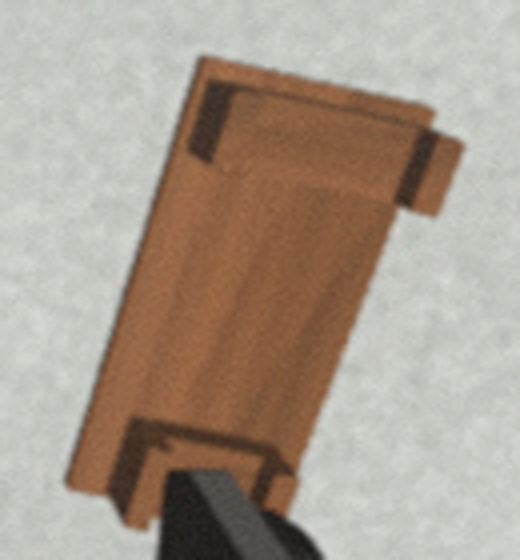

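Measured positions, averaged over the wrist and top views in mm; sizes and heights match the given ones:

| Thing | Position |
|---|---|
| Mould | (453.7, -132.6), upright |
| Ring | (610, -118.3) |
| Jar | (447, 133.5) |
| Scale | (641, 140), 260 from the ring ✓ |
| Bottle | (455.2, -19) |
| Board middle | (625.4, 10.9) |
| Stamp balance point | (503, 303), yaw about -19° |
| Rest | (500.7, -313.3), yaw -12.6° |

I start with the mould.

```bash
cat >> h.py <<'E'
def Ry(deg):
    c,s=np.cos(np.radians(deg)),np.sin(np.radians(deg))
    return np.array([[c,s,0],[s,-c,0],[0,0,-1.]])
def snap(bot,name,f):
    m=bot.camera_model(name);im,d=bot.snapshot(name)
    np.savez(f+".npz",p=im,d=d,**m); cv2.imwrite(f"pics/{f}.png",cv2.resize(im[:,:,::-1],(640,480),interpolation=cv2.INTER_CUBIC))
E
python3 - <<'E'
from plant import bot
from h import *
x,y=.4537,-.1326
bot.set_gripper(.085,25)
bot.move_ptp([x,y,.10],Ry(0))
bot.line_to([x,y,.008],speed=.08)
bot.set_gripper(.03,25); print("w",bot.read_width())
bot.line_to([x,y,.09],speed=.1); bot.wait(.2); print("w",bot.read_width(),bot.read_contact_force())
snap(bot,"wrist","m1"); print(bot.read_time())
E
```

```text
w 0.05224060897648462
w 0.052132452860099744 [ 0.74513521 -0.19384283 -0.65287279]
8.0
```

View pics/m1.png

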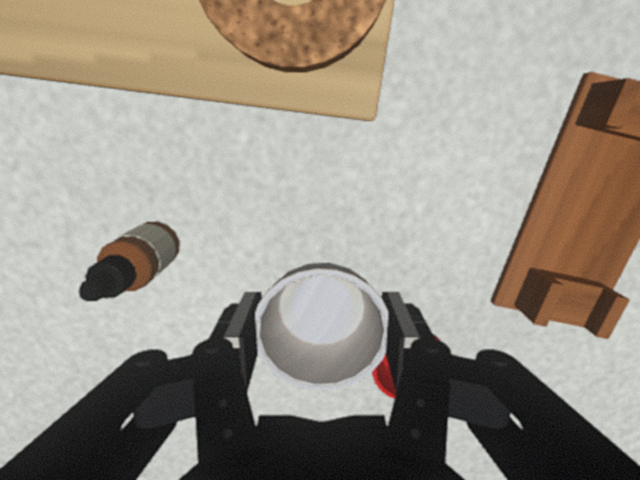

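The mould is held at (322,330), centred between the pads, and looks upright. I'll check its rim plane and then place it.

Run:
```python
from h import *
X=cloud("m1.npz"); 
u0,v0=322*.8,330*.8
m=near(X,(.4537,-.1326),.031,.09,.125)
vv,uu=np.nonzero(m); P=X[m]
print(len(P),np.percentile(P[:,2],[2,25,50,75,90,98]).round(4))
# rim: for azimuth bins take top z
a=np.degrees(np.arctan2(P[:,1]+.1326,P[:,0]-.4537))
r=np.hypot(P[:,0]-.4537,P[:,1]+.1326)
for b in range(-180,180,45):
    k=(a>=b)&(a<b+45)&(r>.02)
    if k.sum(): print(b,k.sum(),np.percentile(P[k,2],95).round(4),r[k].max().round(4))
```

```text
6247 [0.0907 0.0973 0.1051 0.1088 0.1136 0.1228]
-180 1087 0.1091 0.0287
-135 898 0.1206 0.0282
-90 735 0.1231 0.031
-45 381 0.1095 0.027
0 389 0.1095 0.0278
45 698 0.1231 0.031
90 933 0.1198 0.0293
135 1104 0.1092 0.0292
```

Run:
```python
from plant import bot
from h import *
x,y=.610,-.1183
bot.line_to([x,y,.09],speed=.15)
bot.line_to([x,y,.045],speed=.08)
h=bot.line_to([x,y,.0335],speed=.03,force_limit=6); print(h,bot.read_tcp_pos().round(4),bot.read_contact_force().round(2))
bot.set_gripper(.075)
bot.line_to([x,y,.11],speed=.1)
bot.line_to([x-.0,y,.16],speed=.15); snap(bot,"wrist","m2"); print(bot.read_time())
```

```text
True [ 0.6102 -0.1183  0.0344] [0.49 0.87 2.89]
12.125
```

View pics/m2.png

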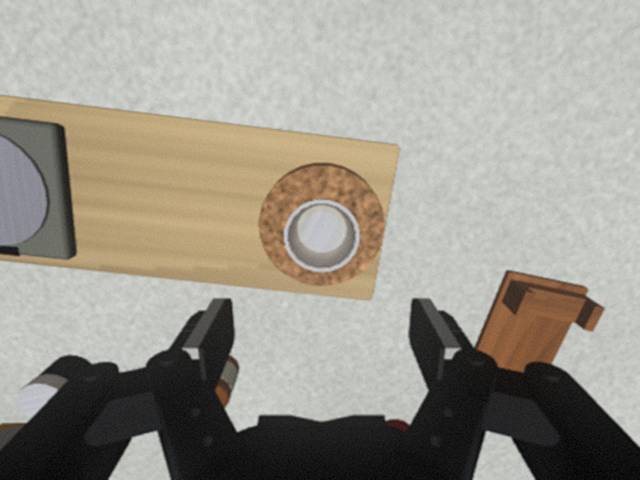

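Run:
```python
from h import *
X=cloud("m2.npz"); c=(.610,-.1183)
m=near(X,c,.04,.045,.07); P=X[m]
(cc,r)=cv2.minEnclosingCircle((P[:,:2]*1000).astype(np.float32));print(len(P),cc,r,np.percentile(P[:,2],[2,50,98]).round(4))
a=np.degrees(np.arctan2(P[:,1]-cc[1]/1e3,P[:,0]-cc[0]/1e3))
for b in range(-180,180,45):
    k=(a>=b)&(a<b+45)
    if k.sum(): print(b,k.sum(),np.percentile(P[k,2],90).round(4))
m=near(X,c,.06,.030,.038); P=X[m];print("ring",cv2.minEnclosingCircle((P[:,:2]*1000).astype(np.float32)))
```

```text
893 (609.4952392578125, -117.58717346191406) 27.99478530883789 [0.0458 0.0538 0.0557]
-180 149 0.055
-135 122 0.0552
-90 95 0.0555
-45 81 0.0553
0 79 0.055
45 92 0.0551
90 128 0.0551
135 147 0.055
ring ((609.4924926757812, -117.58524322509766), 49.94646453857422)
```

The mould sits in the ring at (322,233). Its rim is level, within 0.5 mm, at z about 55 mm, and it is concentric with the ring. Now the jar.

Run:
```python
from plant import bot
from h import *
x,y=.447,.1335
bot.set_gripper(.085,30)
bot.move_ptp([x,y,.13],Ry(0))
bot.line_to([x,y,.012],speed=.09)
bot.set_gripper(.02,30); print("w",bot.read_width())
bot.line_to([x,y,.11],speed=.1); print("w",bot.read_width())
snap(bot,"wrist","j1"); print(bot.read_time())
```

```text
w 0.04645369415724376
w 0.04705931296215879
16.6333
```

View pics/j1.png

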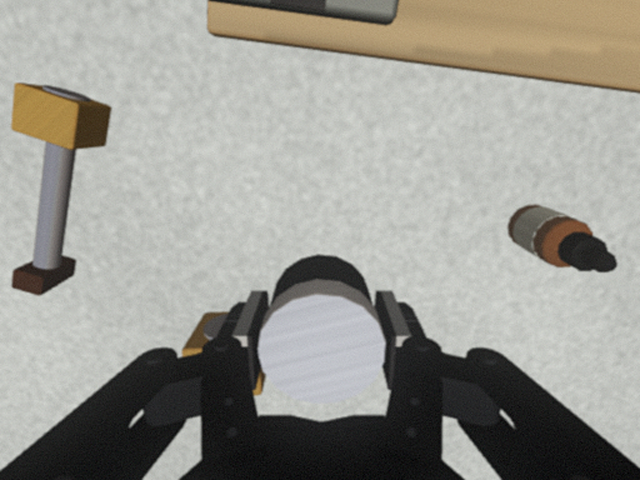

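Run:
```python
from h import *
X=cloud("j1.npz")
m=near(X,(.447,.1335),.022,.12,.16); P=X[m]
A=np.c_[P[:,:2]-[.447,.1335],np.ones(len(P))]
k=np.abs(P[:,2]-np.median(P[:,2]))<.004
print(len(P),np.median(P[:,2]),np.linalg.lstsq(A[k],P[k,2],rcond=None)[0])
```

```text
6665 0.14068193415521185 [-0.00741452  0.00103404  0.14071682]
```

The jar is held level at (321,345), with a lid tilt under 0.5°. Placing it.

Run:
```python
from plant import bot
from h import *
x,y=.6408,.140
bot.line_to([x,y,.11],speed=.15)
bot.line_to([x,y,.055],speed=.08)
h=bot.line_to([x,y,.040],speed=.025,force_limit=4); print(h,bot.read_tcp_pos().round(4),bot.read_contact_force().round(2))
bot.set_gripper(.085)
bot.line_to([x,y,.11],speed=.1)
bot.line_to([x,y,.16],speed=.15); snap(bot,"wrist","j2"); print(bot.read_time())
X=cloud("j2.npz")
m=near(X,(x,y),.04,.07,.085);P=X[m];print(cv2.minEnclosingCircle((P[:,:2]*1000).astype(np.float32)),np.median(P[:,2]))
A=np.c_[P[:,:2]-[x,y],np.ones(len(P))];print(np.linalg.lstsq(A,P[:,2],rcond=None)[0])
m=near(X,(x,y),.09,.022,.04).astype(np.uint8); m=cv2.morphologyEx(m,cv2.MORPH_OPEN,np.ones((3,3)))>0
print(cv2.minAreaRect((X[m][:,:2]*1000).astype(np.float32)))
```

```text
True [0.641  0.14   0.0446] [-1.47  0.28  4.1 ]
21.2083
((640.1502685546875, 140.7139434814453), 23.968698501586914) 0.07585652987663684
[-0.01318561  0.0001564   0.07579092]
((640.6278076171875, 140.66610717773438), (110.22203826904297, 109.98828125), 83.079345703125)
```

View pics/j2.png

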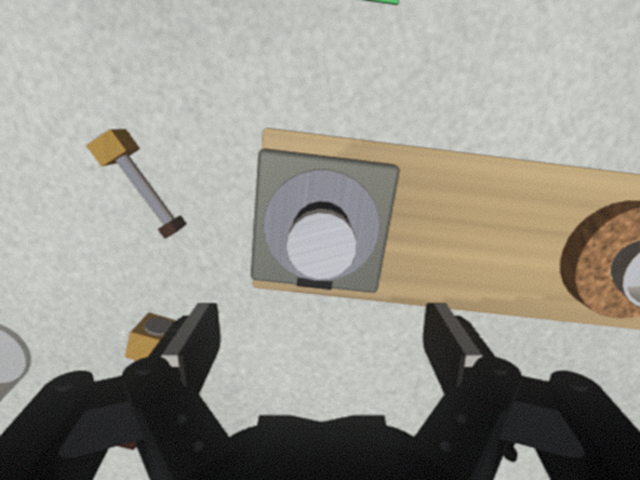

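The jar stands at (322,245). It is within 0.5 mm of the scale centre, with its lid at z = 75.9 mm, against 76 mm for the jar standing on the plate. Now the dropper bottle.

Run:
```python
from plant import bot
from h import *
x,y=.4552,-.0188
bot.set_gripper(.085,25)
bot.move_ptp([x,y,.15],Ry(0))
bot.line_to([x,y,.013],speed=.09,force_limit=10); print(bot.read_tcp_pos().round(4))
bot.set_gripper(.015,25); print("w",bot.read_width())
bot.line_to([x,y,.10],speed=.1); print("w",bot.read_width())
snap(bot,"wrist","b1"); print(bot.read_time())
```

```text
[ 0.4556 -0.0189  0.0134]
w 0.030972122351346647
w 0.03065199111802243
25.6667
```

View pics/b1.png

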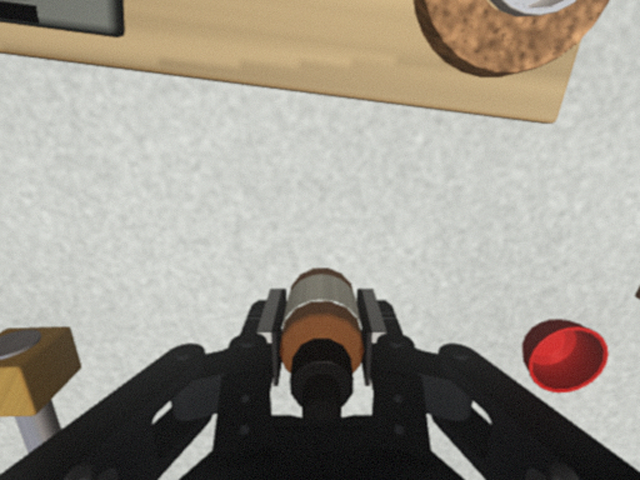

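The bottle is held upright at (320,340). I'm placing it at the board's middle, between the jar and the mould. The wrist view puts that point at about (624.9, 11.5), and the top camera agrees to about 1.5 mm.

Run:
```python
from plant import bot
from h import *
x,y=.6252,.0112
bot.line_to([x,y,.10],speed=.15)
bot.line_to([x,y,.035],speed=.08)
h=bot.line_to([x,y,.020],speed=.025,force_limit=3); print(h,bot.read_tcp_pos().round(4),bot.read_contact_force().round(2))
bot.set_gripper(.085)
bot.line_to([x,y,.12],speed=.1)
bot.line_to([x,y,.20],speed=.15); snap(bot,"wrist","b2"); snap(bot,"top","t2"); print(bot.read_time())
for f in("b2","t2"):
    X=cloud(f+".npz")
    for z0,z1 in((.05,.06),(.082,.1)):
        m=near(X,(x,y),.03,z0,z1);P=X[m];print(f,len(P),cv2.minEnclosingCircle((P[:,:2]*1000).astype(np.float32)),P[:,2].max())
    m=near(X,(.61,-.118),.06,.030,.038); P=X[m];print("ring",cv2.minEnclosingCircle((P[:,:2]*1000).astype(np.float32)))
    m=near(X,(.641,.140),.09,.022,.04).astype(np.uint8); m=cv2.morphologyEx(m,cv2.MORPH_OPEN,np.ones((3,3)))>0
    print("scale",cv2.minAreaRect((X[m][:,:2]*1000).astype(np.float32)))
```

```text
True [0.6254 0.0112 0.0251] [-0.6   0.2   4.13]
30.8583
b2 297 ((624.887939453125, 11.785745620727539), 15.719757080078125) 0.05991475718058588
b2 128 ((624.5999145507812, 11.626771926879883), 5.918590545654297) 0.09160201523738722
ring ((609.5767211914062, -117.24861907958984), 50.05873107910156)
scale ((640.819580078125, 140.34036254882812), (110.18608856201172, 109.70484924316406), 83.08198547363281)
t2 30 ((625.2314453125, 10.284639358520508), 16.07956314086914) 0.05978793289308318
t2 14 ((625.2583618164062, 10.24793815612793), 5.772068500518799) 0.09363412385554054
ring ((610.4651489257812, -119.10964965820312), 50.028907775878906)
scale ((641.6893310546875, 139.31732177734375), (110.15376281738281, 109.51640319824219), 83.42131042480469)
```

View pics/b2.png

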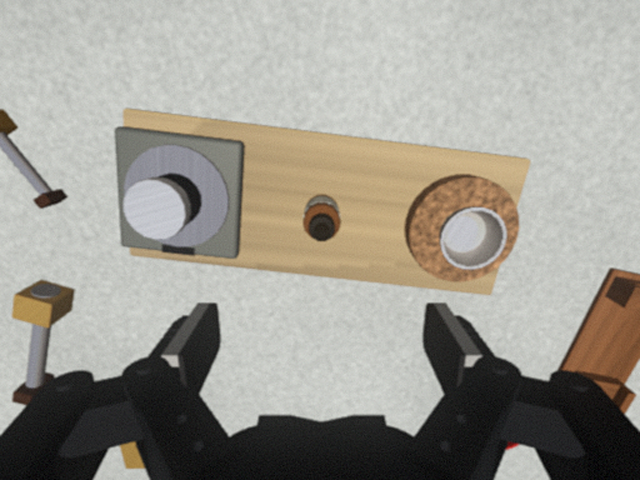

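All three on the board are placed. The bottle is upright at (321,222), within about 0.4 mm of midway in both cameras. Now a close look at the middle stamp before gripping.

Run:
```python
from plant import bot
from h import *
B=np.array([.5031,.3032]); a=-19.1; d=np.array([np.cos(np.radians(a)),np.sin(np.radians(a))])
p=B-.075*d
bot.move_ptp([*p,.16],Ry(a)); snap(bot,"wrist","s0"); print(bot.read_q().round(2),bot.read_time())
X=cloud("s0.npz")
m=near(X,(.48,.31),.11,.033,.045); k,l,st,ce=cv2.connectedComponentsWithStats(m.astype(np.uint8))
def rr(P): return cv2.minAreaRect((P[:,:2]*1000).astype(np.float32))
C=[]
for i in range(1,k):
    if st[i,4]>40: P=X[l==i];print(st[i,4],rr(P),np.median(P[:,2]))
m=near(X,tuple(B-.02*d),.045,.021,.030); P=X[m]
v=np.linalg.svd(P[:,:2]-P[:,:2].mean(0),full_matrices=False)[2][0];print("shaft ang",np.degrees(np.arctan2(v[1],v[0])),P.mean(0),len(P))
```

```text
[ 0.52  0.28  1.69 -0.    1.18  2.42] 32.3
1414 ((529.3463745117188, 294.1653137207031), (35.57967758178711, 27.793590545654297), 70.82320404052734) 0.03567617085076119
290 ((424.4356994628906, 331.23040771484375), (19.026954650878906, 15.044570922851562), 70.94686889648438) 0.03579440883224044
shaft ang 160.69174582651561 [0.4808337  0.31134637 0.02454927] 1215
```

View pics/s0.png

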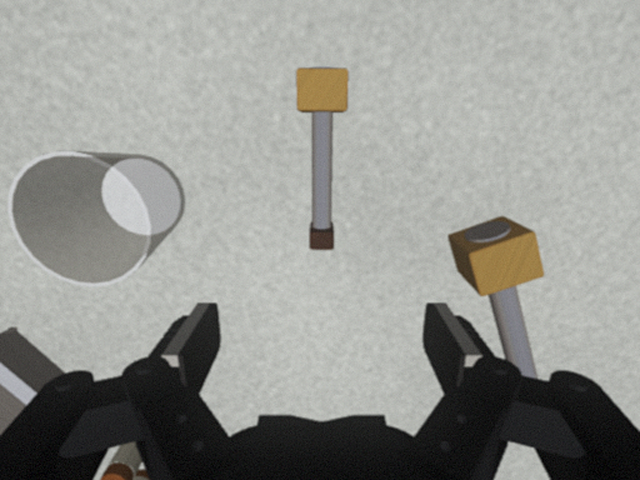

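The middle stamp lies at (321,160), with its head at (322,89) and tail at (321,236). Head and tail centres are 111.3 mm apart, against 111.5 mm from its drawing, so it is the right one. The look-alike at (497,255) is visibly larger. Gripping now.

Run:
```python
from plant import bot
from h import *
x,y=.5020,.3037; R=Ry(-19.4)
bot.line_to([x,y,.10],R,speed=.12)
bot.set_gripper(.06,70)
print(bot.line_to([x,y,.004],speed=.07,force_limit=10),bot.read_tcp_pos().round(4))
f0=bot.read_contact_force(); w0=bot.read_wrist_torque()
bot.set_gripper(.005,70); print("w",bot.read_width(),bot.read_contact_force().round(1))
print(bot.line_to([x,y,.03],speed=.04)); bot.wait(.2)
print("w",bot.read_width(),(bot.read_contact_force()-f0).round(2),(bot.read_wrist_torque()-w0).round(3))
snap(bot,"wrist","s1"); print(bot.read_time())
X=cloud("s1.npz")
m=near(X,(.48,.31),.11,.055,.075); k,l,st,ce=cv2.connectedComponentsWithStats(m.astype(np.uint8))
for i in range(1,k):
    if st[i,4]>40: P=X[l==i];print(st[i,4],cv2.minAreaRect((P[:,:2]*1000).astype(np.float32)),np.median(P[:,2]))
```

```text
False [0.5024 0.3039 0.0045]
w 0.01331833060797376 [-1.7 -0.6  3.7]
False
w 0.013656070349938312 [ 0.98 -0.98 -2.3 ] [0.015 0.034 0.055]
36.675
6833 ((518.0316772460938, 298.60955810546875), (41.3294563293457, 54.585628509521484), 71.06338500976562) 0.06108866623893954
87 ((517.631103515625, 325.4737854003906), (6.481719493865967, 1.9369926452636719), 73.14385223388672) 0.07291732717082755
89 ((500.81744384765625, 277.63397216796875), (6.683797836303711, 1.4284679889678955), 66.8809585571289) 0.07342928830902194
```

View pics/s1.png

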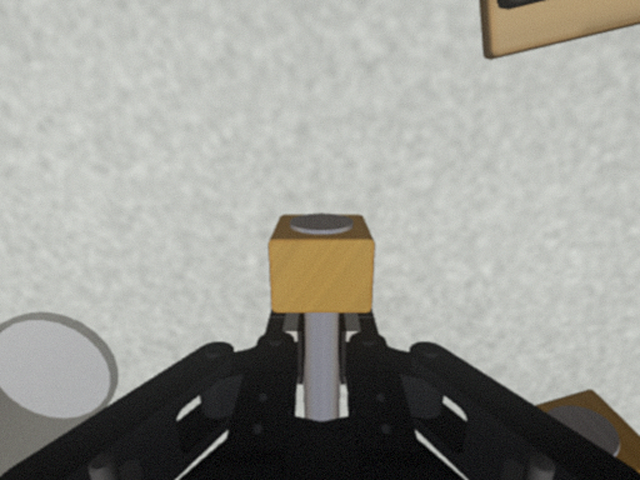

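The stamp is held with its head at (321,265), just ahead of the pads. I'll check that it is level.

Run:
```python
from h import *
X=cloud("s1.npz")
a=np.radians(-19.4);d=np.array([np.cos(a),np.sin(a)]);n=np.array([-d[1],d[0]])
Q=(X[...,:2]-[.502,.3037]); u=Q@d; v=Q@n
m=(u>.016)&(u<.041)&(abs(v)<.016)&(X[...,2]>.05)&(X[...,2]<.075)
A=np.c_[u[m],v[m],np.ones(m.sum())]; print("head",m.sum(),np.linalg.lstsq(A,X[m][:,2],rcond=None)[0],X[m][:,2].min())
m=(X[...,2]>.045)&(X[...,2]<.075)&(u>.005)&(u<.06)&(abs(v)<.0195); print("u range of head",np.percentile(u[m],[1,99]))
```

```text
head 3986 [-0.00145905 -0.00144769  0.06113655] 0.05925591206297456
u range of head [0.00596928 0.04427728]
```

The stamp is level (slope under 0.1°), and its underside is 5 mm below the TCP. Carrying it to the rest and stopping above for a look.

Run:
```python
from plant import bot
from h import *
x,y=.5003,-.3132; R=Ry(-12.6)
bot.line_to([.502,.3037,.14],speed=.12)
bot.line_to([x,y,.14],R,speed=.2)
bot.line_to([x,y,.065],speed=.1); bot.wait(.2)
snap(bot,"wrist","s2"); print(bot.read_time(),bot.read_width(),bot.read_tcp_pos().round(4))
X=cloud("s2.npz")
a=np.radians(-12.6);d=np.array([np.cos(a),np.sin(a)]);n=np.array([-d[1],d[0]])
Q=(X[...,:2]-[.5007,-.3132]); u=Q@d; v=Q@n
m=(u>.017)&(u<.04)&(abs(v)<.014)&(X[...,2]>.085)&(X[...,2]<.105)
A=np.c_[u[m],v[m],np.ones(m.sum())]; print("head",m.sum(),np.linalg.lstsq(A,X[m][:,2],rcond=None)[0])
for s in(-1,1):
    m=(u>.02)&(u<.06)&(s*v>.02)&(s*v<.05)&(X[...,2]>.030)&(X[...,2]<.037)
    if m.sum()>20: print("wall",s,m.sum(),np.percentile(u[m],[1,99]),np.percentile(v[m],[1,99]))
m=(u>.025)&(u<.06)&(abs(v)<.025)&(X[...,2]>.085)&(X[...,2]<.105); print(np.percentile(u[m],[1,99]),np.percentile(v[m],[1,99]))
```

```text
42.125 0.013496102450659233 [ 0.5006 -0.3135  0.0657]
head 3228 [-0.00112905  0.00081661  0.09728281]
wall -1 543 [0.02481945 0.04803588] [-0.03612524 -0.02712853]
wall 1 555 [0.0242732  0.04783096] [0.02670506 0.03559059]
[0.02525003 0.04451436] [-0.01704923  0.01752038]
```

View pics/s2.png

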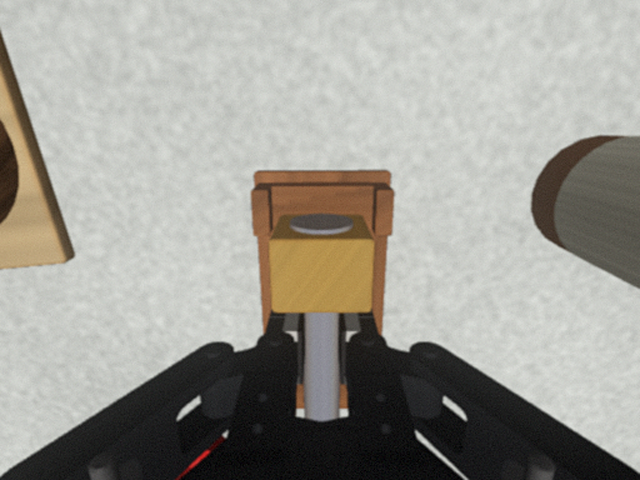

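The head at (321,265) is centred within 0.5 mm between the cradle walls at (262,212) and (384,212). It is level and about 1 mm forward. Lowering with a 1 mm correction.

Run:
```python
from plant import bot
from h import *
x,y=.4991,-.3131; R=Ry(-12.6)
bot.line_to([x,y,.035],speed=.06)
h=bot.line_to([x,y,.0235],speed=.02,force_limit=3); print(h,bot.read_tcp_pos().round(4),bot.read_contact_force().round(2))
bot.set_gripper(.04); print(bot.read_width())
bot.line_to([x,y,.11],speed=.1)
d=np.array([np.cos(np.radians(-12.6)),np.sin(np.radians(-12.6))])
p=np.array([x,y])-.075*d
bot.line_to([*p,.18],speed=.15)
bot.wait(.3);snap(bot,"wrist","s3"); print(bot.read_time())
X=cloud("s3.npz");n=np.array([-d[1],d[0]])
Q=(X[...,:2]-[.5004,-.3132]); u=Q@d; v=Q@n; z=X[...,2]
m=(z>.05)&(z<.07)&(abs(v)<.03)&(abs(u)<.11); k,l,st,ce=cv2.connectedComponentsWithStats(m.astype(np.uint8))
for i in range(1,k):
    if st[i,4]>40: w=l==i;print(st[i,4],"u",np.percentile(u[w],[1,99]).round(4),"v",np.percentile(v[w],[1,99]).round(4),np.median(z[w]).round(4),cv2.minAreaRect((X[w][:,:2]*1000).astype(np.float32))[2])
```

```text
True [ 0.4992 -0.3132  0.0265] [-0.27  0.47  4.55]
0.04034535747792534
45.8
1456 u [0.0138 0.0409] v [-0.0169  0.0178] 0.0577 77.34291076660156
323 u [-0.0901 -0.0761] v [-0.0095  0.0103] 0.0576 76.68486022949219
```

View pics/s3.png

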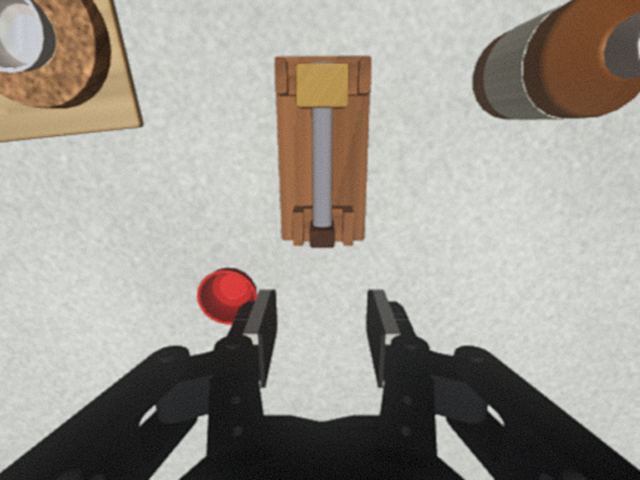

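The stamp lies in both cradles, with its head at (322,86), tail at (322,236) and both tops at z = 58 mm as expected. It is about 1 mm off along its axis. One last overview before handing in.

Run:
```python
from plant import bot
from h import *
bot.line_to([.42,-.20,.25],speed=.2); bot.wait(.3)
snap(bot,"scene","f_scene");snap(bot,"top","f_top");print(bot.read_time())
X=cloud("f_top.npz");
for nm,c,z0,z1 in(("mould",(.61,-.118),.045,.065),("jar",(.641,.14),.07,.085),("bottle",(.625,.011),.05,.06),("flask",(.5068,-.4781),.13,.15)):
    P=X[near(X,c,.045,z0,z1)];
    if len(P): print(nm,cv2.minEnclosingCircle((P[:,:2]*1000).astype(np.float32)),np.median(P[:,2]).round(4))
a=np.load("top0.npz")["p"].astype(int);b=np.load("f_top.npz")["p"].astype(int)
D=(abs(a-b).sum(2)>60); 
for nm,(u,v) in dict(flask=(632,293),tub=(163,300),red=(489,361),small=(257,222),big=(295,400)).items():
    u=int(u*.64);v=int(v*.64);print(nm,D[v-14:v+14,u-16:u+16].sum())
```

```text
46.95
mould ((610.2415771484375, -119.26892852783203), 28.265195846557617) 0.0538
jar ((641.03271484375, 139.21792602539062), 23.786935806274414) 0.0763
bottle ((625.4356689453125, 10.065544128417969), 15.80552864074707) 0.0578
flask ((505.1861267089844, -474.9188537597656), 14.822349548339844) 0.1427
flask 155
tub 0
red 242
small 0
big 0
```

View pics/f_scene.png

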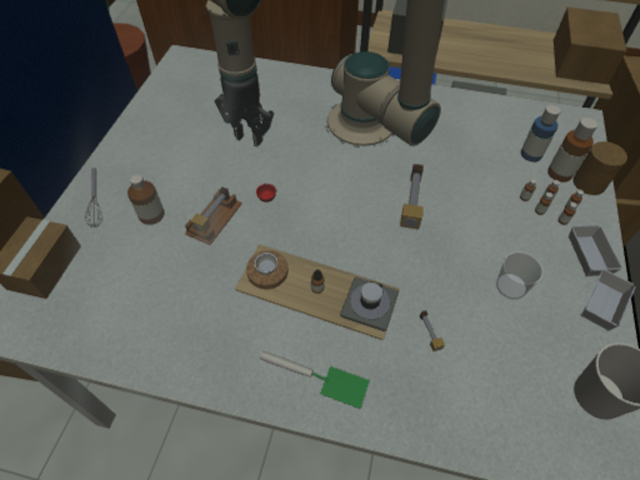

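The scene shows everything in place. The flask patch of the top image changed by 155 pixels, though, so I check whether that was a shift or just the arm or a shadow.

Run:
```python
from h import *
for f in("top0","f_top","scene0"if 0 else "top0"):
    pass
a=np.load("scene0.npz")["p"];b=np.load("f_scene.npz")["p"]
# scene flask at (180,250)/800*512
u,v=115,160
T=a[v-25:v+25,u-18:u+18]; S=b[v-35:v+35,u-28:u+28]
r=cv2.matchTemplate(S,T,cv2.TM_CCOEFF_NORMED);print("scene shift",np.subtract(cv2.minMaxLoc(r)[3],(10,10)),r.max())
X0,X1=cloud("scene0.npz"),cloud("f_scene.npz")
for X in(X0,X1,cloud("top0.npz"),cloud("f_top.npz")):
    P=X[near(X,(.506,-.477),.06,.1385,.15)];print(len(P),P.mean(0).round(4) if len(P) else "")
p=np.hstack([np.load(f+".npz")["p"][150:230,370:450,::-1] for f in("top0","f_top")]);cv2.imwrite("pics/fl.png",cv2.resize(p,None,fx=4,fy=4))
```

```text
scene shift [0 0] 0.99962795
63 [ 0.5054 -0.4726  0.1434]
61 [ 0.5057 -0.4721  0.1436]
84 [ 0.5054 -0.475   0.1425]
84 [ 0.5053 -0.4745  0.1429]
```

View pics/fl.png

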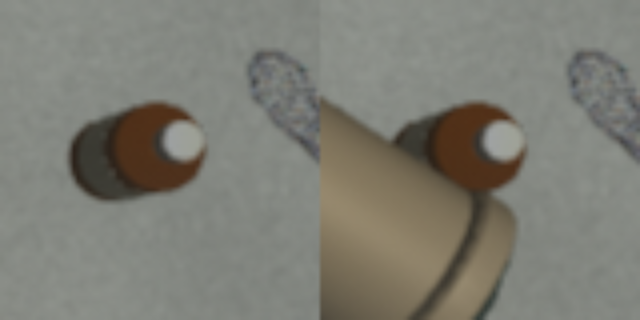

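The flask has not moved (0 px shift). The changed pixels are the arm partly in front of it. Handing in.

Run:
```python
from plant import bot
print(bot.read_time(),bot.read_contact_force().round(2)); bot.close_job()
```

```text
46.95 [-0.06  0.77 -0.12]
the job is handed in; nothing more can be done
```

The job is done and handed in at about 47 s of the 115 s allowed. I did it in the order asked: mould, jar, dropper bottle, then stamp.

- **Mould:** it is seated in the ring, concentric with it to about 0.2 mm. The rim is level, about 1 mm higher than the nominal seat height.
- **Jar:** it stands upright on the plate, within about 0.5 mm of the centre. The lid top is at 76 mm, as expected.
- **Dropper bottle:** it stands upright, within about 0.5 mm of midway between the ring and the scale.
- **Stamp:** the middle-sized one lies in the rest, brass head in the wide cradle and tail in the narrow one. It was level to 0.1° both times I checked, after lifting and above the rest. Both tops are at 58 mm, as expected, and it sits about 1 mm towards the tail.

**Disagreements:** the wrist and top cameras differed by 1–2 mm throughout, which is within their calibration. A picture comparison flagged changes at the amber bottle and at the red bowl. The amber bottle had not moved; the arm was partly in front of it. I did not look into the red bowl further, but nothing was meant to touch it. The tub and the other two stamps showed no change.

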